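Hook the spring probe onto a filter's terminal post

ROBOT

A 6-joint arm with a two-finger parallel gripper is mounted at the origin on a cart in front of the work surface, level with it; the furniture and walls round the work are solid. World frame = base frame: x ahead of the robot, y to its left, z up, the work surface at z = 0. Lengths are in m, angles in degrees, forces in N, time in s.
With the tool pointing down it reaches from about 0.275 to 0.75 m from the base axis. Payload 10.2 kg.
Tool frame: the origin (TCP) lies between the finger pads; the fingertips stand 22 mm ahead of it and the grasp point (between the pads) lies 3 mm ahead of it; z points along the fingers, y is the line along which they close (so a half turn about z gives the same grasp; the last joint's range is limited). The gripper opens to 88 mm and grips with 3 to 60 N. Pads are 18 mm wide; open, the fingers measure 123 mm over their backs; the gripper's body (75 mm by 187 mm) begins 45 mm behind the grasp point.
Start: joints at [-80.122, 17.928, 85.812, -0, 76.261, -12.8], TCP at [0.202, -0.484, 0.261] pointing down, gripper open.
Joint ranges: [-168.41, 168.41], [-55.51, 124.54], [10.69, 146.95], [-70.63, 250.63], [1, 178], [-165.06, 165.06]. Speed limits (degrees/s): [136.94, 136.94, 172.46, 180, 180, 180].

INTERFACE

Orientations are given as a 3x3 rotation matrix whose columns are the frame's x, y, z axes.
In Python, from workcell import bot gives the robot as it stands.
- The arm moves only by the tool jog_arm, never from a script. Its argument "increments" is a list of rows, each a list of 6 numbers: the shift along the world's x, y, z as a fraction of full scale, then the turn, a rotation vector about the world's x, y, z as a fraction of full scale. In form: [[tx, ty, tz, ax, ay, az], ...]. A call has 1 to 20 rows; each row is the pose to reach, as a shift and turn from the pose commanded when the call began; what a row does not reach only later rows make up. Full scale, the value 1, is 0.6 m for a shift and 0.5 rad for a turn. A row lasts 1/10 s, in which the tool goes at most 50 mm and 8.59 degrees, less where a joint would pass 70% of its speed; a pose out of reach is approached as far as the arm can. A call with a number of a shift or a turn outside -1 to 1 is refused whole. A call with a gripper value outside its range is refused whole. "gripper" is the opening, from -1 (shut) to 1 (fully open), set as the call begins (left out, the last holds). The fingers move at their own pace and stop on an object; the grip force is fixed at half the most. Time passes only in rows, so rows that repeat a pose let the fingers close. It gives the time, the measured TCP pose, the force, the opening and the grip force at its end, in the units of the state.
- bot.read_state(): the state, without advancing time (a new reading comes with each control period).
- bot.get_image(name): name is "scene" or "top" or "wrist"; returns (picture, depth): 420x560x3 uint8, blue, green, red; 420x560 float32, m along the optical axis (not along the pixel's ray), 0 where there is no reading.
- bot.camera_info(name): a dict with "intrinsics" (3x3 intrinsics, pixels), "D" ([k1, k2, p1, p2, k3] as OpenCV has them; the pictures are not rectified), "rvec" (rotation vector, rad) and "tvec" (3), from world to camera coordinates, as OpenCV has them. Camera axes: x right, y down, z forward; pixel columns grow to the right and rows downward; lengths in m; the calibration is good to about 2 mm. A picture is of the moment at which its call begins: read the wrist's pose just before it. camera_info takes no time and is no camera call; for the wrist camera it gives the pose at the moment of the call.
- bot.finish_job(): hands the job in; it is judged then, once.
The state is a dict: "time_s": time; "joint_positions": joint angles; "qd": joint speeds; "joint_torque": joint torques, N m; "position": TCP position; "tcp_rot": TCP orientation; "force": force on the tool from outside, world axes, zero at the start; "moment": the same for the moment, N m; "width": finger opening in m; "gripper_force": force on a finger pad.
Only numpy, scipy, OpenCV 4.12 (cv2) and the standard library are available. Lean on these libraries where they do the work, as an engineer would, in place of code of your own. Each camera call takes 0.05 s, during which the arm holds its last target. There are 200 camera calls.

TASK

Press down the red plunger of the spring hook probe on the test jig so that its hook comes out below the filter's brass terminal post, keep it pressed and slide the probe along its rods until you feel the hook's wire touch the post, then let the plunger up slowly, never letting it snap back, so that the hook is left holding the post. Touch the post only lightly, with a few newtons, do not shove the filter about, and leave the loose things beside the jig alone.

Things in the scene. Friction and masses are not known exactly. Their poses are not given: they have to be found in the camera images.
- jig: Fixed test jig: grey base plate 170 (x) x 220 (y) x 12 mm; two aluminium uprights on the robot's side (103 mm high, at x = -58, y = +-98 mm) carry two 8 mm steel rods along y, 74 and 92 mm up. Origin: centre of the plate's underside, on the worktop; x away from the rods across the plate, y along the rods (the way the probe slides towards the post), z up.
- carriage: Black carriage sliding on the rods, up to 84 mm towards the jig's +y from its stop (1.5 N friction; stays where left); starts 0 to 12 mm from the stop. Carries the upright red probe barrel, 18 mm thick, 60 to 106 mm above the worktop. Origin: on the probe's axis at worktop level, x = -14 mm in the jig, y = -40 mm at the stop; axes as the jig's.
- plunger (a joint): How far the plunger is pressed down, m: 0 up, 0.013 fully down (firm stop). A spring pushes it up with 1.4 N at 0, growing 0.9 N per mm to 13 N. The hook moves down with it. The hook's lip passes below the post only beyond about 0.0095; with the hook holding the post and the plunger let go it reads about 0.0055.
- thumb_flange (a point): On the plunger, on the probe's axis: centre of the upper face of its black thumb flange (disc 40 mm across, 4 mm thick; 126 mm above the worktop when up). A red knob, 15 mm across, stands 25 mm up from here. Push on the flange with fingertips on either side of the knob, or on the knob's top.
- hook_seat (a point): On the plunger: middle of the hook's seat, upper side of its lower wire, where the post is to lie. The hook is a J of 3 mm steel wire in the jig's y-z plane: upright shank on the probe's axis, 5.8 mm to the jig's -y from here; upturned lip 5.7 mm to +y, reaching 4 mm above the seat; 8.5 mm clear between them.
- filter: Loose silver-grey metal cavity filter, 76 (x) x 96 (y) x 55 mm, about 2.4 kg, lying on the jig plate, held only by its weight; brass tuning screws on top. Origin: centre of its underside, 12 mm above the worktop. Its brass terminal post sticks out of its near (-x) face.
- post_slot (a point): On the filter: middle of the slot in its near face, 36 mm above its underside. The brass post (6 mm thick, along the filter's x, reaching 33 mm out to -x, at this height) is clamped in the slot anywhere from 18 mm to -y to 18 mm to +y of this point: where exactly must be felt or seen. It does not shift under light forces.
- load: Loose bystander: short round white-metal coaxial load, 34 mm across, 32 mm high, standing left of the jig. Origin at the centre of its underside.
- black_loupe: Loose bystander: black eye loupe, 38 mm across, 43 mm high, standing right of the jig. Origin at the centre of its underside.
- gauge_block: Loose bystander: pale steel gauge block, 35 x 30 x 9 mm, lying left of the jig. Origin at the centre of its underside.
There are look-alikes about, which are no part of the job. There is more than one size of the filter; the one meant has the size given above.

How it is judged:
By the outcome, as a careful person would: the job done as asked, in the order asked, and still so for the second after the job is handed in, with the robot touching nothing.
It also fails if it takes over 64 s, if anything falls off the work surface, if the arm or the gripper's body presses on something with over 40 N, if the wrist force passes 120 N, or if a joint passes its speed limit or range.

## Working session

There is one attempt and no reset: what is moved stays moved. The work goes in short steps, Python scripts to look and compute and a tool call to move; the robot and the scene stay as the last step left them, time stands still between calls to the robot, and variables do not carry over. Pictures are saved under pics/ and viewed, at most 10 in all, crops included, and the job is handed in when it is done.

Besides the shell and the picture viewer there is one more tool, called after "Emit:" by a JSON object that holds its "name" and its "arguments". jog_arm: Moves the arm, as the interface text tells. Shift numbers are shares of 0.6 m and turn numbers shares of 0.5 rad, none past 1 either way. Its arguments: {"type":"object","properties":{"increments":{"type":"array","items":{"type":"array","items":{"type":"number"}}},"gripper":{"type":"number"}},"required":["increments"]}

```bash
mkdir -p pics; ls; python3 - <<'E'
from workcell import bot
import cv2,numpy as np
s=bot.read_state();print(s['time_s'],s['position'],s['force'],s['tcp_rot'])
for n in ("scene","top"):
    im,d=bot.get_image(n);cv2.imwrite(f"pics/{n}0.png",im);np.save(f"pics/{n}0.npy",d)
    c=bot.camera_info(n);print(n,c,(d>0).mean())
E
```

```text
pics
0.0 [ 0.20237778 -0.4841944   0.26018713] [-0.18381869  0.21829971  0.9989694 ] [[ 9.22678771e-01  3.85569505e-01 -2.08471666e-04]
 [ 3.85569459e-01 -9.22677998e-01  1.22648569e-03]
 [ 2.80543261e-04 -1.21203262e-03 -9.99999226e-01]]
scene {'intrinsics': array([[452.21680864,   0.        , 281.35317082],
       [  0.        , 452.21680864, 210.31890003],
       [  0.        ,   0.        ,   1.        ]]), 'D': array([-0.03069945,  0.        ,  0.        ,  0.        ,  0.        ]), 'rvec': array([ 0.88881027, -2.31964561,  1.23680353]), 'tvec': array([0.41056006, 0.21921433, 0.68616693])} 0.9958460884353741
top {'intrinsics': array([[393.25066106,   0.        , 280.76508488],
       [  0.        , 393.25066106, 209.16934025],
       [  0.        ,   0.        ,   1.        ]]), 'D': array([-0.00286129,  0.        ,  0.        ,  0.        ,  0.        ]), 'rvec': array([ 2.10873916, -2.16530194,  0.18371009]), 'tvec': array([0.10297867, 0.49330212, 0.8593378 ])} 0.995922619047619
```

View pics/scene0.png

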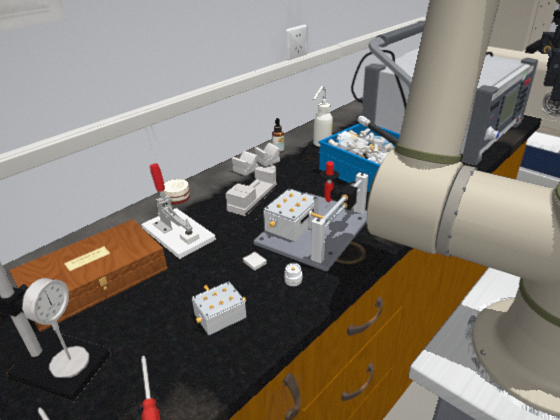

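View pics/top0.png

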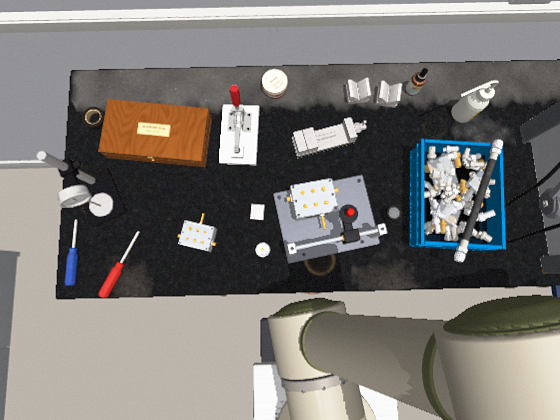

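Scene: the jig plate is at about (315,225) in the scene view. Top: the jig is at (328,217) with its filter at (314,197), and the red-knobbed probe is at (350,212). Look-alikes: a smaller filter off the jig at (197,235), and a red-handled toggle clamp at (236,95). The probe and filter on the jig fit the description. I'll confirm this in a crop.

```bash
cat > h.py <<'E'
import cv2,numpy as np
from workcell import bot
def cam(n):
    c=bot.camera_info(n);R=cv2.Rodrigues(c['rvec'])[0];return c['intrinsics'],c['D'],R,np.ravel(c['tvec'])
def ray(C,uv):
    K,D,R,t=C;p=cv2.undistortPoints(np.array([[uv]],float),K,D)[0,0]
    return -R.T@t,R.T@np.array([p[0],p[1],1.])
def onz(C,uv,z):
    o,d=ray(C,uv);return o+d*(z-o[2])/d[2]
def proj(C,P):
    K,D,R,t=C;return cv2.projectPoints(np.array(P,float).reshape(-1,3),cv2.Rodrigues(R)[0],t,K,D)[0].reshape(-1,2)
def cloud(C,d):
    K,D,R,t=C;v,u=np.mgrid[:d.shape[0],:d.shape[1]]
    p=cv2.undistortPoints(np.stack([u,v],-1).reshape(-1,1,2).astype(float),K,D).reshape(-1,2)
    P=np.c_[p,np.ones(len(p))]*d.reshape(-1,1)
    return ((P-t)@R).reshape(*d.shape,3)
E
python3 - <<'E'
from h import *
im=cv2.imread('pics/top0.png');d=np.load('pics/top0.npy');C=cam('top');W=cloud(C,d)
a=cv2.resize(im[165:270,260:410],None,fx=4,fy=4,interpolation=cv2.INTER_CUBIC)
sc=cv2.imread('pics/scene0.png');b=cv2.resize(sc[150:275,245:380],None,fx=3,fy=3,interpolation=cv2.INTER_CUBIC)
cv2.imwrite('pics/crop.png',np.hstack([cv2.resize(a,(400,280)),cv2.resize(b,(302,280))]))
hsv=cv2.cvtColor(im,cv2.COLOR_BGR2HSV)
red=((hsv[...,0]<8)|(hsv[...,0]>172))&(hsv[...,1]>150)&(hsv[...,2]>80)
red[:, :330]=0;red[:,370:]=0;red[:190]=0;red[:240,][235:]=0
v,u=np.nonzero(red);print('red',len(u),u.mean(),v.mean(),W[v,u,2].min(),W[v,u,2].max())
top=red&(W[...,2]>.14);v,u=np.nonzero(top);print(len(u),u.mean(),v.mean(),W[v,u].mean(0),onz(C,(u.mean(),v.mean()),.151))
def region(m,name):
    m=m.astype(np.uint8);n,l,st,ce=cv2.connectedComponentsWithStats(m)
    for i in range(1,n):
        if st[i,4]>15:
            ys,xs=np.nonzero(l==i);P=W[ys,xs];r=cv2.minAreaRect((P[:,:2]*1000).astype(np.float32))
            print(name,ce[i].round(1),st[i,4],'z',np.median(P[:,2]).round(4),'rect mm',np.round(r[0],1),np.round(r[1],1),round(r[2],1))
box=np.zeros(d.shape,bool);box[165:275,180:410]=1
z=W[...,2]
region(box&(z>.058)&(z<.074),'filt')
region(box&(z>.006)&(z<.018),'plate')
region(box&(z>.095)&(z<.110),'upr')
region(box&(z>.113)&(z<.135),'flange')
region(box&(z>.14),'knob')
E
```

```text
red 61 349.62295081967216 212.2622950819672 0.12313408220938299 0.15370795766807066
46 349.67391304347825 212.1086956521739 [ 0.46800189 -0.04738051  0.14981806] [ 0.4678196  -0.04716594  0.151     ]
filt [313.3 198.3] 1412 z 0.0672 rect mm [515.4  16.4] [75.5 95. ] 8.9
plate [325.9 222.2] 4121 z 0.0121 rect mm [476.9 -15. ] [170.1 220.5] 10.5
plate [256.6 211.9] 182 z 0.0095 rect mm [496.8 147. ] [29.9 35.1] 84.3
plate [384.7 217.5] 24 z 0.0116 rect mm [ 476.6 -155.4] [34.6 12.2] 20.5
upr [356.3 234.5] 390 z 0.1019 rect mm [425.7 -57.1] [ 26.  148.4] 10.9
upr [291.3 248.4] 82 z 0.1029 rect mm [401.6  70.2] [21.5 16.5] 11.7
upr [308.9 244.9] 33 z 0.0965 rect mm [408.4  33.1] [ 6.7 26.3] 12.4
flange [347.7 214.1] 233 z 0.126 rect mm [468.3 -48.1] [37.9 38.6] 87.3
knob [349.6 212.1] 47 z 0.1505 rect mm [467.8 -47.6] [13.4 13.2] 86.0
```

View pics/crop.png

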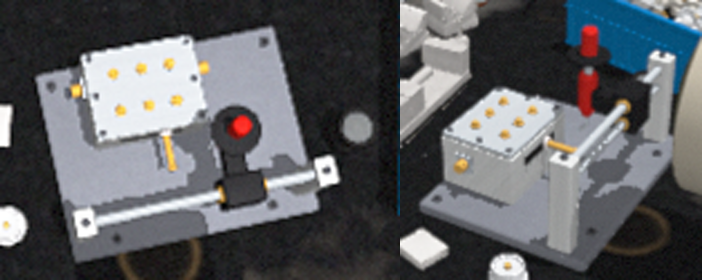

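Crop: the filter on the jig (76 x 96 mm as measured) has its brass post at (170,152), and the red knob and black flange are at (240,127). That confirms both targets. Next I measure the post and move above the knob.

```bash
python3 - <<'E'
from h import *
im=cv2.imread('pics/top0.png');C=cam('top');hsv=cv2.cvtColor(im,cv2.COLOR_BGR2HSV)
c=np.array([476.9,-15.]);th=np.deg2rad(10.5);X=np.array([np.cos(th),np.sin(th)]);Y=np.array([-X[1],X[0]])
J=lambda P:np.array([(P[:2]*1000-c)@X,(P[:2]*1000-c)@Y])
m=(hsv[...,0]>10)&(hsv[...,0]<28)&(hsv[...,1]>110)&(hsv[...,2]>90)
b=np.zeros_like(m);b[212:234,312:336]=1;v,u=np.nonzero(m&b)
P=np.array([J(onz(C,(a,e),.051)) for a,e in zip(u,v)])
print(len(P),P.min(0),P.max(0))
for lo in range(-30,10,5):
    k=(P[:,0]>=lo)&(P[:,0]<lo+5)
    if k.any():print(lo,k.sum(),P[k,1].mean())
print('knob jig',J(np.array([.4678,-.0472])),J(np.array([.4683,-.0481])))
print('filt jig',J(np.array([.5154,.0164])))
E
```

```text
33 [-26.50002863  10.0583001 ] [ 1.92544898 16.21175587]
-30 3 14.013905378832973
-25 6 13.246708373613492
-20 5 12.948908038990378
-15 6 12.689929590316636
-10 5 13.336772078111249
-5 5 12.545697849312583
0 3 12.267340038781407
knob jig [-14.81560358 -30.00246474] [-14.4879881  -30.97851192]
filt jig [43.57750944 23.85813637]
```

Emit:
{"name": "jog_arm", "arguments": {"increments": [[0.222,0.364,0,0,0,-0.21],[0.444,0.728,-0.05,0,0,-0.426],[0.444,0.728,-0.05,0,0,-0.426],[0.444,0.728,-0.05,0,0,-0.426],[0.444,0.728,-0.05,0,0,-0.426],[0.444,0.728,-0.05,0,0,-0.426],[0.444,0.728,-0.05,0,0,-0.426],[0.444,0.728,-0.05,0,0,-0.426],[0.444,0.728,-0.05,0,0,-0.426],[0.444,0.728,-0.05,0,0,-0.426],[0.444,0.728,-0.05,0,0,-0.426],[0.444,0.728,-0.05,0,0,-0.426],[0.444,0.728,-0.05,0,0,-0.426],[0.444,0.728,-0.05,0,0,-0.426],[0.444,0.728,-0.05,0,0,-0.426],[0.444,0.728,-0.05,0,0,-0.426]], "gripper": -0.3}}

```text
time_s: 1.7
position: [0.4686, -0.0485, 0.2309]
tcp_rot: [[0.984, 0.18, 0.0], [0.18, -0.984, -0.0], [0.0, 0.0, -1.0]]
force: [-0.3, 0.5, -0.1]
width: 0.0306
gripper_force: 0.0
```

```bash
python3 - <<'E'
from h import *
s=bot.read_state();C=cam('wrist');im,d=bot.get_image('wrist');cv2.imwrite('pics/w1.png',im);W=cloud(C,d)
hsv=cv2.cvtColor(im,cv2.COLOR_BGR2HSV)
red=((hsv[...,0]<8)|(hsv[...,0]>172))&(hsv[...,1]>150)&(hsv[...,2]>80)&(W[...,2]>.146)&(W[...,2]<.156)
v,u=np.nonzero(red);print(len(u),u.mean(),v.mean(),np.median(W[v,u],0),onz(C,(u.mean(),v.mean()),.151))
P=W[v,u];print(P.min(0),P.max(0));print(s['position'],s['force'])
f=(W[...,2]>.121)&(W[...,2]<.131)&(np.hypot(W[...,0]-.468,W[...,1]+.048)<.035);print(f.sum(),cv2.minEnclosingCircle((W[f][:,:2]*1000).astype(np.float32)),np.median(W[f][:,2]))
E
```

```text
397 286.1410579345088 229.39294710327457 [ 0.47022354 -0.04996193  0.14903861] [ 0.47102138 -0.04982015  0.151     ]
[ 0.46278805 -0.05687323  0.14608194] [ 0.47611544 -0.04333707  0.15100658]
[ 0.4685581  -0.04845939  0.23085463] [-0.31630904  0.52510149 -0.12146788]
2005 ((469.32940673828125, -50.117408752441406), 19.962522506713867) 0.12435754303078944
```

View pics/w1.png

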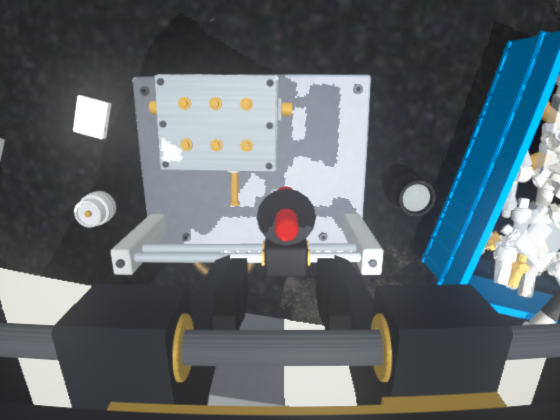

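The wrist view shows the knob at (286,229) over the flange, centred under the tool within about 1.5 mm. The post is at (235,188), to its left. I descend with a finger on either side of the knob.

Emit:
{"name": "jog_arm", "arguments": {"increments": [[0,0,-0.02,0,0,0],[0,0,-0.05,0,0,0],[0,0,-0.08,0,0,0],[0,0,-0.1,0,0,0],[0,0,-0.115,0,0,0],[0,0,-0.125,0,0,0],[0,0,-0.13,0,0,0],[0,0,-0.13,0,0,0],[0,0,-0.13,0,0,0]], "gripper": -0.42}}

```text
time_s: 2.65
position: [0.469, -0.0477, 0.1531]
tcp_rot: [[0.983, 0.182, 0.001], [0.182, -0.983, -0.0], [0.001, 0.0, -1.0]]
force: [-0.3, 0.2, 0.3]
width: 0.0258
gripper_force: 0.0
```

Emit:
{"name": "jog_arm", "arguments": {"increments": [[0,0,0,0,0,0],[0,0,0,0,0,0],[0,0,0,0,0,0],[0,0,0,0,0,0]], "gripper": -0.58}}

```text
time_s: 3.05
position: [0.469, -0.0478, 0.1529]
tcp_rot: [[0.983, 0.182, 0.001], [0.182, -0.983, -0.0], [0.001, 0.0, -1.0]]
force: [0.4, -0.5, 0.5]
width: 0.0186
gripper_force: 0.8
```

Emit:
{"name": "jog_arm", "arguments": {"increments": [[0,0,-0.002,0,0,0],[0,0,-0.004,0,0,0],[0,0,-0.006,0,0,0],[0,0,-0.008,0,0,0],[0,0,-0.01,0,0,0],[0,0,-0.012,0,0,0],[0,0,-0.012,0,0,0],[0,0,-0.012,0,0,0]]}}

```text
time_s: 3.85
position: [0.4688, -0.0476, 0.1456]
tcp_rot: [[0.983, 0.182, 0.0], [0.182, -0.983, -0.0], [0.0, 0.0, -1.0]]
force: [0.0, -2.4, 3.4]
width: 0.0184
gripper_force: 1.8
```

Emit:
{"name": "jog_arm", "arguments": {"increments": [[0,0,-0.002,0,0,0],[0,0,-0.004,0,0,0],[0,0,-0.006,0,0,0],[0,0,-0.008,0,0,0],[0,0,-0.01,0,0,0],[0,0,-0.01,0,0,0],[0,0,-0.01,0,0,0]]}}

```text
time_s: 4.55
position: [0.4689, -0.0476, 0.1399]
tcp_rot: [[0.983, 0.182, 0.0], [0.182, -0.983, -0.0], [0.0, 0.0, -1.0]]
force: [-2.7, -0.5, 8.7]
width: 0.0188
gripper_force: 4.3
```

Emit:
{"name": "jog_arm", "arguments": {"increments": [[0,0,-0.002,0,0,0],[0,0,-0.004,0,0,0],[0,0,-0.006,0,0,0],[0,0,-0.0065,0,0,0],[0,0,-0.0065,0,0,0],[0,0,-0.0065,0,0,0],[0,0,-0.0065,0,0,0]]}}

```text
time_s: 5.25
position: [0.4689, -0.0476, 0.1362]
tcp_rot: [[0.983, 0.182, 0.0], [0.182, -0.983, -0.0], [0.0, 0.0, -1.0]]
force: [-2.9, 0.1, 12.1]
width: 0.0187
gripper_force: 5.9
```

```bash
python3 - <<'E'
from h import *
s=bot.read_state();print(s['position'],s['force'])
im,d=bot.get_image('scene');a=cv2.resize(im[150:260,260:380],None,fx=5,fy=5,interpolation=cv2.INTER_CUBIC);cv2.imwrite('pics/s2.png',a)
for i in range(6):
    bot.get_image('top');print(bot.read_state()['force'].round(2))
E
```

```text
[ 0.4688906  -0.04762884  0.13623699] [-2.91084106  0.12303989 12.12204622]
[-3.78 -0.39 10.52]
[-3.94 -1.29 10.81]
[-2.81 -0.78 11.39]
[-4.   -1.27 11.37]
[-3.11 -0.67 11.44]
[-3.46  0.22 11.73]
```

View pics/s2.png

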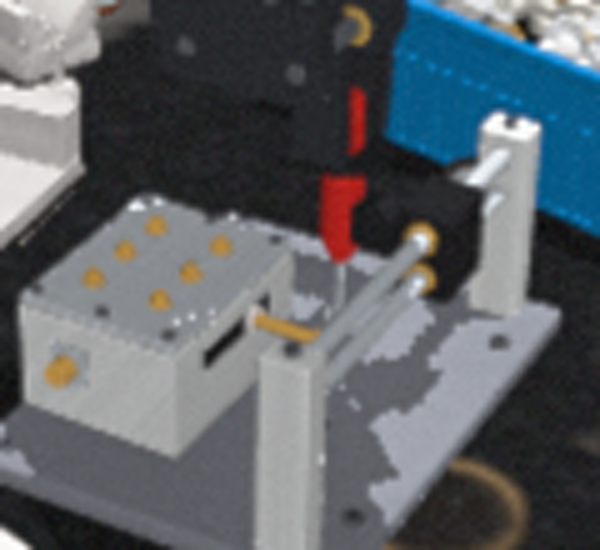

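The picture shows the fingers on the flange with the hook shank out below the barrel at (340,285), and the post clear at (285,325). I slide 32 mm, kept pressed.

Emit:
{"name": "jog_arm", "arguments": {"increments": [[-0.0006,0.003,0,0,0,0],[-0.0015,0.008,0,0,0,0],[-0.0024,0.013,0,0,0,0],[-0.0033,0.018,0,0,0,0],[-0.0043,0.023,0,0,0,0],[-0.0052,0.028,0,0,0,0],[-0.0061,0.033,0,0,0,0],[-0.007,0.038,0,0,0,0],[-0.008,0.043,0,0,0,0],[-0.0087,0.047,0,0,0,0],[-0.0094,0.0505,0,0,0,0],[-0.0097,0.0525,0,0,0,0],[-0.0097,0.0525,0,0,0,0],[-0.0097,0.0525,0,0,0,0]]}}

```text
time_s: 7.0
position: [0.463, -0.0161, 0.1362]
tcp_rot: [[0.983, 0.182, 0.0], [0.182, -0.983, -0.0], [0.0, 0.0, -1.0]]
force: [-4.1, -0.1, 11.5]
width: 0.0188
gripper_force: 6.1
```

```bash
cat > f.py <<'E'
from h import *
F=[];C=None
for i in range(4):
    W=cam('top');im,d=bot.get_image('top');s=bot.read_state();F.append(s['force'])
c=np.array([476.9,-15.]);X=np.array([.9833,.1822]);Y=np.array([-.1822,.9833])
f=np.mean(F,0);print('t',s['time_s'],'pos',s['position'].round(4),'F',f.round(2),'Fjig x,y',(f[:2]@X).round(2),(f[:2]@Y).round(2),'jigpos',((s['position'][:2]*1000-c)@X).round(2),((s['position'][:2]*1000-c)@Y).round(2))
E
python3 f.py; python3 - <<'E'
from h import *
im,d=bot.get_image('scene');a=cv2.resize(im[150:260,260:380],None,fx=5,fy=5,interpolation=cv2.INTER_CUBIC);cv2.imwrite('pics/s3.png',a)
E
```

```text
t 7.2 pos [ 0.463  -0.0161  0.1362] F [-4.24 -0.97 11.4 ] Fjig x,y -4.35 -0.18 jigpos -13.87 1.44
```

View pics/s3.png

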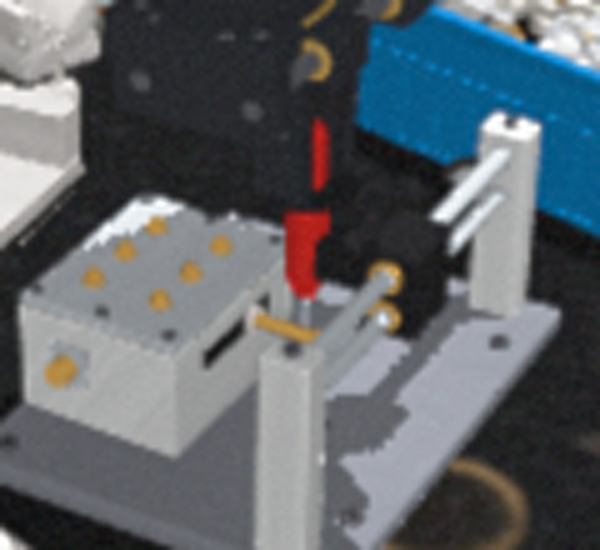

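The picture shows the probe at (300,260), approaching the post at (285,325). It's clear so far, so I creep on.

Emit:
{"name": "jog_arm", "arguments": {"increments": [[-0.0002,0.0008,0,0,0,0],[-0.0003,0.0016,0,0,0,0],[-0.0005,0.0025,0,0,0,0],[-0.0006,0.0033,0,0,0,0],[-0.0008,0.0041,0,0,0,0],[-0.0009,0.0049,0,0,0,0],[-0.0011,0.0057,0,0,0,0],[-0.0012,0.0066,0,0,0,0]]}}

```text
time_s: 8.05
position: [0.4623, -0.0123, 0.1362]
tcp_rot: [[0.983, 0.182, 0.0], [0.182, -0.983, -0.001], [0.0, 0.001, -1.0]]
force: [-4.2, -3.3, 12.3]
width: 0.0183
gripper_force: 6.1
```

```bash
python3 f.py
```

```text
t 8.25 pos [ 0.4623 -0.0123  0.1362] F [-4.21 -1.52 11.96] Fjig x,y -4.41 -0.73 jigpos -13.88 5.33
```

Emit:
{"name": "jog_arm", "arguments": {"increments": [[-0.0001,0.0004,0,0,0,0],[-0.0002,0.0008,0,0,0,0],[-0.0002,0.0012,0,0,0,0],[-0.0003,0.0016,0,0,0,0]]}}

```text
time_s: 8.65
position: [0.4621, -0.0114, 0.1363]
tcp_rot: [[0.983, 0.182, 0.0], [0.182, -0.983, -0.001], [0.0, 0.001, -1.0]]
force: [-4.3, -2.2, 11.0]
width: 0.0185
gripper_force: 6.1
```

```bash
python3 f.py
```

```text
t 8.85 pos [ 0.4621 -0.0114  0.1362] F [-3.97 -2.18 12.13] Fjig x,y -4.3 -1.42 jigpos -13.87 6.25
```

Emit:
{"name": "jog_arm", "arguments": {"increments": [[-0.0001,0.0004,0,0,0,0],[-0.0002,0.0008,0,0,0,0],[-0.0002,0.0012,0,0,0,0]]}}

```text
time_s: 9.15
position: [0.462, -0.0107, 0.1362]
tcp_rot: [[0.983, 0.182, 0.0], [0.182, -0.983, -0.001], [0.0, 0.001, -1.0]]
force: [-4.3, -3.0, 11.4]
width: 0.0184
gripper_force: 6.2
```

```bash
python3 f.py
```

```text
t 9.35 pos [ 0.462  -0.0107  0.1362] F [-4.1  -1.74 12.15] Fjig x,y -4.35 -0.96 jigpos -13.88 6.99
```

Emit:
{"name": "jog_arm", "arguments": {"increments": [[-0.0001,0.0004,0,0,0,0],[-0.0002,0.0008,0,0,0,0],[-0.0002,0.0012,0,0,0,0]]}}

```text
time_s: 9.65
position: [0.4619, -0.01, 0.1363]
tcp_rot: [[0.983, 0.182, 0.0], [0.182, -0.983, -0.001], [0.0, 0.001, -1.0]]
force: [-4.1, -2.8, 13.0]
width: 0.0186
gripper_force: 6.2
```

```bash
python3 f.py
```

```text
t 9.85 pos [ 0.4618 -0.0099  0.1362] F [-3.7  -1.99 11.61] Fjig x,y -4.01 -1.28 jigpos -13.88 7.73
```

Emit:
{"name": "jog_arm", "arguments": {"increments": [[-0.0001,0.0003,0,0,0,0],[-0.0001,0.0006,0,0,0,0],[-0.0002,0.0009,0,0,0,0]]}}

```text
time_s: 10.15
position: [0.4618, -0.0096, 0.1363]
tcp_rot: [[0.983, 0.182, 0.0], [0.182, -0.983, -0.001], [0.0, 0.001, -1.0]]
force: [-4.0, -4.4, 11.0]
width: 0.0186
gripper_force: 6.1
```

```bash
python3 f.py
```

```text
t 10.35 pos [ 0.4618 -0.0096  0.1363] F [-3.68 -3.46 11.47] Fjig x,y -4.25 -2.73 jigpos -13.86 8.05
```

Emit:
{"name": "jog_arm", "arguments": {"increments": [[0,0.0002,0,0,0,0],[-0.0001,0.0004,0,0,0,0]]}}

```text
time_s: 10.55
position: [0.4618, -0.0095, 0.1363]
tcp_rot: [[0.983, 0.182, 0.0], [0.182, -0.983, -0.001], [0.0, 0.001, -1.0]]
force: [-3.7, -4.8, 10.8]
width: 0.0183
gripper_force: 6.1
```

```bash
python3 f.py
```

```text
t 10.75 pos [ 0.4618 -0.0095  0.1363] F [-4.31 -3.9  11.38] Fjig x,y -4.95 -3.05 jigpos -13.88 8.19
```

Emit:
{"name": "jog_arm", "arguments": {"increments": [[0,0.0002,0,0,0,0],[-0.0001,0.0005,0,0,0,0]]}}

```text
time_s: 10.95
position: [0.4618, -0.0093, 0.1363]
tcp_rot: [[0.983, 0.182, 0.001], [0.182, -0.983, -0.002], [0.0, 0.002, -1.0]]
force: [-3.8, -7.0, 11.5]
width: 0.0184
gripper_force: 6.1
```

```bash
python3 f.py
```

```text
t 11.15 pos [ 0.4618 -0.0093  0.1363] F [-4.36 -5.42 10.87] Fjig x,y -5.27 -4.53 jigpos -13.84 8.32
```

Contact with the post is felt: the y force rose from 1.2 to 4.5 N and the motion stalled at jig y 8.3, against 8.5 expected. I take the side load off a little, then let the plunger up slowly.

Emit:
{"name": "jog_arm", "arguments": {"increments": [[0,-0.0003,0,0,0,0],[0.0001,-0.0006,0,0,0,0],[0.0001,-0.0006,0,0,0,0],[0.0001,-0.0006,0.0004,0,0,0],[0.0001,-0.0006,0.0008,0,0,0],[0.0001,-0.0006,0.0012,0,0,0],[0.0001,-0.0006,0.0016,0,0,0],[0.0001,-0.0006,0.002,0,0,0],[0.0001,-0.0006,0.0024,0,0,0],[0.0001,-0.0006,0.0028,0,0,0],[0.0001,-0.0006,0.0032,0,0,0],[0.0001,-0.0006,0.0036,0,0,0],[0.0001,-0.0006,0.004,0,0,0],[0.0001,-0.0006,0.0044,0,0,0],[0.0001,-0.0006,0.0048,0,0,0],[0.0001,-0.0006,0.0052,0,0,0]]}}

```text
time_s: 12.75
position: [0.4617, -0.0094, 0.1391]
tcp_rot: [[0.983, 0.182, 0.0], [0.182, -0.983, -0.001], [0.0, 0.001, -1.0]]
force: [-2.1, -3.8, 6.5]
width: 0.0184
gripper_force: 4.0
```

```bash
python3 f.py
```

```text
t 12.95 pos [ 0.4617 -0.0094  0.139 ] F [-2.66 -3.78  7.91] Fjig x,y -3.3 -3.23 jigpos -13.92 8.29
```

Emit:
{"name": "jog_arm", "arguments": {"increments": [[0,-0.0002,0.0004,0,0,0],[0,-0.0003,0.0008,0,0,0],[0,-0.0003,0.0012,0,0,0],[0,-0.0003,0.0016,0,0,0],[0,-0.0003,0.002,0,0,0],[0,-0.0003,0.0024,0,0,0],[0,-0.0003,0.0028,0,0,0],[0,-0.0003,0.0032,0,0,0],[0,-0.0003,0.0036,0,0,0]]}}

```text
time_s: 13.85
position: [0.4617, -0.0094, 0.141]
tcp_rot: [[0.983, 0.182, 0.0], [0.182, -0.983, -0.0], [0.0, 0.0, -1.0]]
force: [-1.4, -3.1, 5.9]
width: 0.0187
gripper_force: 3.1
```

```bash
python3 f.py
```

```text
t 14.05 pos [ 0.4617 -0.0094  0.1411] F [-1.79 -2.85  6.1 ] Fjig x,y -2.28 -2.48 jigpos -13.93 8.25
```

Emit:
{"name": "jog_arm", "arguments": {"increments": [[0,-0.0002,0.0003,0,0,0],[0,-0.0003,0.0006,0,0,0],[0,-0.0003,0.0009,0,0,0],[0,-0.0003,0.0012,0,0,0],[0,-0.0003,0.0015,0,0,0],[0,-0.0003,0.0018,0,0,0],[0,-0.0003,0.0021,0,0,0],[0,-0.0003,0.0024,0,0,0],[0,-0.0003,0.0027,0,0,0],[0,-0.0003,0.003,0,0,0]]}}

```text
time_s: 15.05
position: [0.4617, -0.0095, 0.1427]
tcp_rot: [[0.983, 0.182, 0.0], [0.182, -0.983, -0.0], [0.0, 0.0, -1.0]]
force: [-1.2, -3.3, 4.1]
width: 0.0188
gripper_force: 2.5
```

```bash
python3 f.py
```

```text
t 15.25 pos [ 0.4617 -0.0095  0.1427] F [-0.89 -2.83  4.4 ] Fjig x,y -1.39 -2.62 jigpos -13.95 8.22
```

Emit:
{"name": "jog_arm", "arguments": {"increments": [[0,0,0.0003,0,0,0],[0,-0.0001,0.0006,0,0,0],[0,-0.0001,0.0009,0,0,0],[0,-0.0002,0.0012,0,0,0],[0,-0.0002,0.0015,0,0,0],[0,-0.0002,0.0018,0,0,0],[0,-0.0002,0.0018,0,0,0]]}}

```text
time_s: 15.95
position: [0.4616, -0.0094, 0.1436]
tcp_rot: [[0.983, 0.182, -0.0], [0.182, -0.983, 0.0], [-0.0, -0.0, -1.0]]
force: [0.9, -2.4, 1.4]
width: 0.0186
gripper_force: 1.3
```

```bash
python3 f.py
```

```text
t 16.15 pos [ 0.4616 -0.0095  0.1437] F [ 1.24 -2.39 -0.45] Fjig x,y 0.79 -2.58 jigpos -14.03 8.24
```

The vertical load is now carried by the post, with the flange force at 0. I open the fingers slightly and lift away.

Emit:
{"name": "jog_arm", "arguments": {"increments": [[0,-0.0004,0.001,0,0,0],[0,-0.0008,0.002,0,0,0],[0,-0.0008,0.003,0,0,0],[0,-0.0008,0.004,0,0,0]], "gripper": -0.4}}

```text
time_s: 16.55
position: [0.4616, -0.0099, 0.1462]
tcp_rot: [[0.983, 0.182, -0.0], [0.182, -0.983, 0.0], [-0.0, -0.0, -1.0]]
force: [0.9, -0.1, -0.3]
width: 0.0263
gripper_force: 0.0
```

```bash
python3 f.py
```

```text
t 16.75 pos [ 0.4617 -0.01    0.1462] F [-0.23 -0.04 -0.12] Fjig x,y -0.24 -0.0 jigpos -14.08 7.71
```

Emit:
{"name": "jog_arm", "arguments": {"increments": [[0,0,0.01,0,0,0],[0,0,0.03,0,0,0],[0,0,0.06,0,0,0],[0,0,0.1,0,0,0],[0,0,0.14,0,0,0],[-0.03,-0.05,0.17,0,0,0],[-0.08,-0.13,0.18,0,0,0],[-0.12,-0.2,0.18,0,0,0],[-0.15,-0.25,0.18,0,0,0],[-0.15,-0.25,0.18,0,0,0],[-0.15,-0.25,0.18,0,0,0],[-0.15,-0.25,0.18,0,0,0]]}}

```text
time_s: 17.95
position: [0.372, -0.1593, 0.2544]
tcp_rot: [[0.983, 0.183, 0.0], [0.183, -0.983, 0.0], [0.0, -0.0, -1.0]]
force: [0.4, -0.6, -0.1]
width: 0.0266
gripper_force: 0.0
```

```bash
python3 - <<'E'
from h import *
C=cam('top');im,d=bot.get_image('top');W=cloud(C,d);z=W[...,2]
sc,_=bot.get_image('scene')
a=cv2.resize(im[165:265,270:400],(520,400),interpolation=cv2.INTER_CUBIC);b=cv2.resize(sc[185:260,280:340],(320,400),interpolation=cv2.INTER_CUBIC)
cv2.imwrite('pics/fin.png',np.hstack([a[:,:470],b]))
hsv=cv2.cvtColor(im,cv2.COLOR_BGR2HSV)
box=np.zeros(d.shape,bool);box[165:275,270:400]=1
def rect(m,n):
    if m.sum():print(n,m.sum(),'z',np.median(z[m]).round(4),cv2.minAreaRect((W[m][:,:2]*1000).astype(np.float32)))
rect(box&(z>.058)&(z<.074),'filt');rect(box&(z>.112)&(z<.128),'flange');rect(box&(z>.138)&(z<.16),'knob')
s=bot.read_state();print(s['time_s'],s['position'],s['force'])
E
```

```text
filt 1403 z 0.0673 ((481.5553283691406, -13.380142211914062), (152.21998596191406, 207.9088592529297), 9.362713813781738)
flange 234 z 0.1212 ((460.76324462890625, -8.566482543945312), (38.13291549682617, 37.490150451660156), 41.17747116088867)
knob 45 z 0.1459 ((460.7775573730469, -8.031806945800781), (12.806897163391113, 13.082758903503418), 43.62678909301758)
18.05 [ 0.37212212 -0.15909746  0.25423124] [-0.30270152  0.17531086  0.49955592]
```

View pics/fin.png

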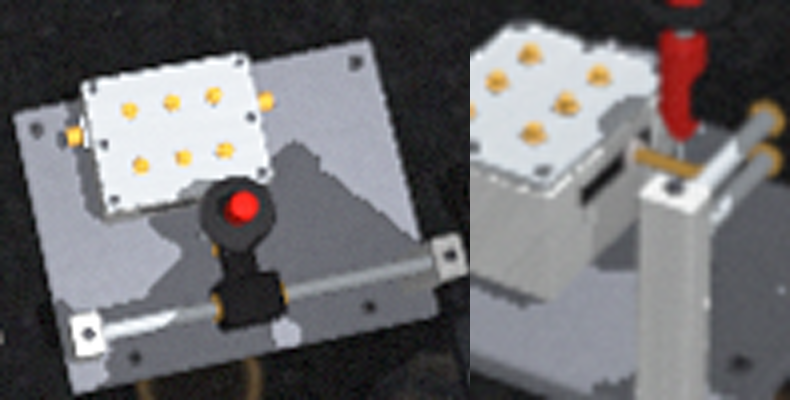

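The final picture shows the probe at (242,205) over the post, with the hook under the post at (680,155) in the right-hand crop. The flange stays about 5 mm down, so the hook holds the post. The filter has not moved visibly, and the arm is clear.

```bash
python3 -c "
from workcell import bot
print(bot.finish_job())"
```

```text
the job is handed in; nothing more can be done
None
```

The hook is left holding the brass post: the released plunger stays about 4.8 mm down (you gave about 5.5 mm), the post took roughly 3 N at contact, and the job was handed in at about 18 s with the arm clear; I only judged by eye that the filter had not moved.

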